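# Fetch the tin from behind the jars for a food parcel

## Task

The blue-topped tin behind the three jars is wanted for the parcel: first clear all three jars onto the white side board, then lay the tin flat, centred and lined up, on top of the pile of gold tins (feel for the top of the pile, its height varies), and only then put the jars back in the tray, each upright in the middle of the mat of its lid's colour. Set everything down without dropping it or tipping a jar over, and leave the white canister alone.

Things in the scene. Friction and masses are not known exactly. Their poses are not given: they have to be found in the camera images.
- jar_red_center (a point): glass jar of red tomato sauce with a red lid, 58 mm in diameter, 120 mm tall, about 0.35 kg; the point is on its axis half-way up (60 mm above its foot), z up along the jar. At the start the three jars stand in a row in the stock tray, in any order
- jar_green_center (a point): glass jar of green pickles with a green lid, 58 mm in diameter, 120 mm tall, about 0.35 kg; the point is on its axis half-way up (60 mm above its foot), z up along the jar. At the start the three jars stand in a row in the stock tray, in any order
- jar_yellow_center (a point): glass jar of yellow-orange peaches with a yellow lid, 58 mm in diameter, 120 mm tall, about 0.35 kg; the point is on its axis half-way up (60 mm above its foot), z up along the jar. At the start the three jars stand in a row in the stock tray, in any order
- mat_red: flat red square, 76 x 76 mm, under 1 mm thick, on the stock tray's floor (3 mm above the table): the place of the red-lidded jar. Origin at its centre, on the tray floor; y runs along the row of three mats (95 mm apart, in any order), x across it towards the tin. At the start some jar, often a wrong one, stands on it
- mat_green: flat green square, 76 x 76 mm, under 1 mm thick, on the stock tray's floor (3 mm above the table): the place of the green-lidded jar. Origin at its centre, on the tray floor; y runs along the row of three mats (95 mm apart, in any order), x across it towards the tin. At the start some jar, often a wrong one, stands on it
- mat_yellow: flat yellow square, 76 x 76 mm, under 1 mm thick, on the stock tray's floor (3 mm above the table): the place of the yellow-lidded jar. Origin at its centre, on the tray floor; y runs along the row of three mats (95 mm apart, in any order), x across it towards the tin. At the start some jar, often a wrong one, stands on it
- tin_center (a point): flat gold tin with a blue top, 96 mm long (its x) x 58 mm wide (its y) x 28 mm high, about 0.19 kg, lying flat on the stock tray's floor behind the jars, long side along their row, 6 to 25 mm from them; the point is at its centre, 14 mm above its underside, z up. The low tray around it has a 12 mm rim, about 40 mm or more from the tin
- side_board: fixed white board, 300 mm (its x) x 130 mm (its y), 6 mm thick, to one side of the tray; origin at the centre of its underside, on the table. Empty at the start, room for three jars in a row along x
- parcel: brown cardboard sheet, 200 x 170 mm, 4 mm thick, fixed, on the other side; origin at the centre of its underside, on the table. In its centre a fixed, firm pile of plain gold tins of the same 96 x 58 mm outline (long side along the sheet's x, 58 mm along its y). The pile's flat top is somewhere between 30 and 90 mm above the table, a height not given: find it by touch or sight
- canister: white canister, 67 mm in diameter, 105 mm tall, loose, standing beyond the stock tray; not part of the job; origin at the centre of its underside

How it is judged:
By the outcome, as a careful person would: the job done as asked, in the order asked, and still so for the second after the job is handed in, with the robot touching nothing.
It also fails if it takes over 144 s, if anything falls off the work surface, if the arm or the gripper's body presses on something with over 40 N, if the wrist force passes 120 N, or if a joint passes its speed limit or range.

## Robot

A 7-joint arm with a two-finger parallel gripper is mounted at the origin on the work surface. World frame = base frame: x ahead of the robot, y to its left, z up, the work surface at z = 0. Lengths are in mm, angles in rad, forces in N, time in s.
With the tool pointing down it reaches from about 400 to 850 mm from the base axis. Payload 4.4 kg.
Tool frame: the origin (TCP) lies on the centre line of the jaws, within the pads' length; the fingertips stand tip_extent ahead of it and the grasp point (between the pads) lies 2 mm behind it (tip_extent is the distance from the TCP to the fingertips, in mm); z points along the fingers, y is the line along which they close (so a half turn about z gives the same grasp; the last joint's range is limited). The gripper opens to 94 mm and grips with 3 to 60 N. Pads are 16 mm wide; open, the fingers measure 119 mm over their backs; the gripper's body (75 mm by 177 mm) begins 78 mm behind the grasp point.
Start: joints at [1.186, 0.628, 0.038, 1.517, -0.027, 0.996, -0.02], TCP at [203.756, -617.253, 222.478] pointing down, gripper open.
Joint ranges: [-3.06, 3.06], [-0.37, 2.12], [-1.25, 1.32], [0.18, 2.47], [-1.1, 4.24], [0.23, 1.98], [-2.94, 2.94]. Speed limits (rad/s): [2.57, 2.57, 3.14, 3.14, 3.14, 3.14, 3.14].

## Interface

Orientations are given as a unit quaternion [x, y, z, w].
In Python, from rig import read_state, snapshot, get_calibration, sign_off, regions_of, tip_of, tip_extent gives the robot as it stands. The module is installed in compiled form; this text tells all that it offers.
- The arm moves only by the tool arm_command, never from a script. Its argument "targets" is a list that holds one entry, the list of rows, each a list of 5 numbers: the shift along the world's x, y, z in mm, then the turn about the world's z in rad, then the opening, from -1 (shut) to 1 (fully open). In form: [[[x, y, z, twist, gripper], ...]]. A call has 1 to 5 rows; each row is the pose to reach, as a shift and turn from the pose commanded when the call began; what a row does not reach only later rows make up. A row lasts 1/10 s, in which the tool goes at most 50 mm and 8.59 degrees, less where a joint would pass 70% of its speed; a pose out of reach is approached as far as the arm can. A call with a gripper value outside its range is refused whole. The fingers move at their own pace and stop on an object; "grip_force" is the grip in N (left out, the last holds). Time passes only in rows, so rows that repeat a pose let the fingers close. It gives the time, the measured TCP pose, the force, the opening and the grip force at its end, in the units of the state.
- read_state(): the state, without advancing time (a new reading comes with each control period).
- snapshot(name): name is "side" or "top" or "wrist"; returns the picture (384x512x3 uint8, red, green, blue); there is no depth.
- get_calibration(name): a dict with "mtx" (3x3 intrinsics, pixels), "dist" ([k1, k2, p1, p2, k3] as OpenCV has them; the pictures are not rectified), "pose" (4x4, takes a point from camera to world coordinates). Camera axes: x right, y down, z forward; pixel columns grow to the right and rows downward; lengths in mm; the calibration is good to about 2 mm. A picture is of the moment at which its call begins: read the wrist's pose just before it. get_calibration takes no time and is no camera call; for the wrist camera it gives the pose at the moment of the call.
- sign_off(): hands the job in; it is judged then, once.
Trained networks look in the newest picture that a camera, given by its name, has taken for a name from the list of things; names that differ only in an ending like _2 or _b are one class to them, and where a whole thing is asked for, a point or a joint stands for the part that bears it (a point fixed in the world has none). Each returns a list of dicts, best first, with "p" (0 to 1); they miss things now and then, are a little off and sometimes report something else, mostly with a low value. They report only what shows in the picture. A call takes as long as a camera call.
- regions_of(camera, label): "pixels" (384x512 bool, what is visible of it).
- tip_of(camera, label): "position" ([x, y, z] in mm, in world coordinates, good to about 4 mm: a listed point, or the origin of a listed thing).
The state is a dict: "t": time; "joints": joint angles; "qvel": joint speeds; "joint_efforts": joint torques, N m; "eef_pos": TCP position; "tool_rot": TCP orientation; "force": force on the tool from outside, world axes, zero at the start; "ft_torque": the same for the moment, N m; "finger_gap": finger opening in mm; "finger_force": force on a finger pad.
Only numpy, scipy, OpenCV 4.12 (cv2) and the standard library are available. Lean on these libraries where they do the work, as an engineer would, in place of code of your own. Each camera call takes 0.05 s, during which the arm holds its last target. There are 200 camera calls.

## Working session

There is one attempt and no reset: what is moved stays moved. The work goes in short steps, Python scripts to look and compute and a tool call to move; the robot and the scene stay as the last step left them, time stands still between calls to the robot, and variables do not carry over. Pictures are saved under pics/ and viewed, at most 14 in all, crops included, and the job is handed in when it is done.

Besides the shell and the picture viewer there is one more tool, called after "Emit:" as name(argument=value, ...), one argument or row to a line, values as JSON. arm_command: Moves the arm, as the interface text tells. Its arguments: {"type":"object","properties":{"targets":{"type":"array","items":{"type":"array","items":{"type":"array","items":{"type":"number"}}}},"grip_force":{"type":"number"}},"required":["targets"]}

```bash
mkdir -p pics
python3 - <<'E'
from rig import *
import cv2,numpy as np
s=read_state(); print({k:(np.round(v,3).tolist() if not isinstance(v,float) else v) for k,v in s.items()}, tip_extent if not callable(tip_extent) else tip_extent())
for c in ("top","side"):
    im=snapshot(c); cv2.imwrite(f"pics/{c}0.png",im[...,::-1])
    print(c,np.round(get_calibration(c)["pose"],2).tolist())
    for n in ["jar_red_center","jar_green_center","jar_yellow_center","mat_red","mat_green","mat_yellow","tin_center","side_board","parcel","canister"]:
        print(n,[(np.round(d["position"]).tolist(),round(d["p"],2)) for d in tip_of(c,n)[:2]])
E
```

```text
{'t': 0.0, 'joints': [1.186, 0.629, 0.038, 1.518, -0.027, 0.996, -0.02], 'qvel': [0.0, -0.001, 0.001, 0.002, 0.002, 0.0, -0.002], 'joint_efforts': [-0.001, -54.973, 1.144, -18.663, -0.052, 0.024, 0.0], 'eef_pos': [203.577, -616.642, 221.58], 'tool_rot': [0.987, 0.159, -0.0, -0.001], 'force': [0.408, -0.771, -0.603], 'ft_torque': [0.005, -0.025, 0.004], 'finger_force': 0.0, 'finger_gap': 93.76502442319948} 17.0
top [[0.03, -0.99, 0.11, 486.73], [-1.0, -0.03, 0.01, -2.67], [-0.01, -0.11, -0.99, 1190.16], [0.0, 0.0, 0.0, 1.0]]
jar_red_center [([519.0, -88.0, 60.0], 0.92), ([520.0, 6.0, 5.0], 0.59)]
jar_green_center [([522.0, 105.0, 62.0], 0.73)]
jar_yellow_center [([523.0, 11.0, 63.0], 0.56)]
mat_red [([518.0, 10.0, 4.0], 0.82)]
mat_green [([523.0, -85.0, 2.0], 0.67)]
mat_yellow [([510.0, 105.0, 0.0], 0.67)]
tin_center [([591.0, 15.0, 19.0], 0.57)]
side_board [([532.0, 316.0, 1.0], 0.62), ([591.0, 17.0, 18.0], 0.31)]
parcel [([482.0, -320.0, -3.0], 0.64)]
canister [([790.0, -104.0, 1.0], 0.75)]
side [[-0.85, -0.33, 0.42, 127.11], [-0.53, 0.55, -0.64, 777.19], [-0.02, -0.76, -0.64, 842.82], [0.0, 0.0, 0.0, 1.0]]
jar_red_center [([523.0, -89.0, 62.0], 0.62)]
jar_green_center [([517.0, 110.0, 66.0], 0.8), ([788.0, -104.0, 5.0], 0.29)]
jar_yellow_center [([523.0, 8.0, 67.0], 0.6), ([516.0, 6.0, 0.0], 0.4)]
mat_red [([515.0, 4.0, -0.0], 0.68)]
mat_green [([522.0, -88.0, 0.0], 0.68)]
mat_yellow [([514.0, 105.0, 5.0], 0.71)]
tin_center [([592.0, 20.0, 17.0], 0.85), ([521.0, -92.0, 1.0], 0.43)]
side_board [([532.0, 320.0, -5.0], 0.68), ([513.0, 106.0, 5.0], 0.25)]
parcel [([482.0, -319.0, -4.0], 0.62)]
canister [([786.0, -106.0, 4.0], 0.91)]
```

View pics/top0.png

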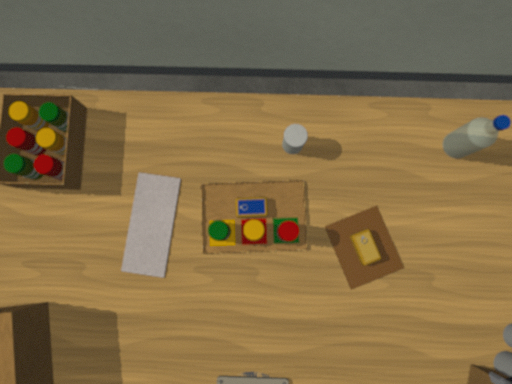

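View pics/side0.png

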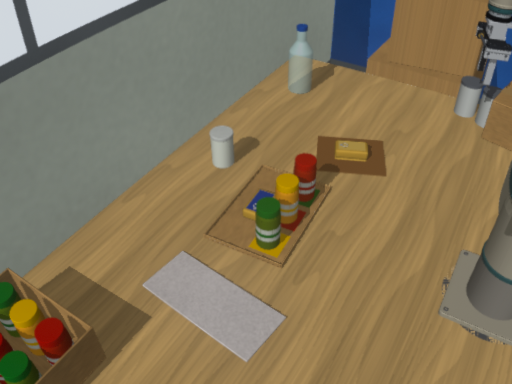

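The top view shows green on the yellow mat (218,230), yellow on red (254,230), red on green (288,231). The tin is at (251,207), the board at (150,225) and the pile at (366,247). The side view agrees with this. Next I move over the parcel for a close look.

Emit:
arm_command(
  targets=[
    [[30,33,15,0,1],[60,66,30,0,1],[90,99,45,0,1],[120,132,60,0,1],[150,165,75,0,1]],
  ],
)

```text
t: 1.6
eef_pos: [354.8, -450.8, 298.2]
tool_rot: [0.987, 0.159, 0.0, 0.0]
force: [-0.6, -0.4, -0.0]
finger_gap: 93.9
finger_force: 0.0
```

Emit:
arm_command(
  targets=[
    [[30,33,0,0,1],[60,66,0,0,1],[90,99,0,0,1],[120,132,0,0,1],[120,132,0,0,1]],
  ],
)

```text
t: 2.1
eef_pos: [479.1, -313.2, 297.5]
tool_rot: [0.986, 0.164, 0.002, -0.002]
force: [0.4, 0.2, -0.4]
finger_gap: 94.0
finger_force: 0.0
```

```bash
cat > h.py <<'E'
from rig import *
import cv2,numpy as np
def st():
    s=read_state(); q=s["tool_rot"]; yaw=2*np.arctan2(q[1],q[0])
    print("t",round(s["t"],2),"pos",np.round(s["eef_pos"],1),"xang deg",round(np.degrees(yaw),2),"F",np.round(s["force"],1),"gap",round(s["finger_gap"],1),"ff",round(s["finger_force"],1)); return s
def shot(c,fn=None):
    K=get_calibration(c); im=snapshot(c)
    if fn: cv2.imwrite(f"pics/{fn}.png",im[...,::-1])
    return im,K
def plane(K,uv,z):
    p=cv2.undistortPoints(np.array(uv,float).reshape(-1,1,2),K["mtx"],np.array(K["dist"]))[:,0]
    P=np.array(K["pose"]); d=np.c_[p,np.ones(len(p))]@P[:3,:3].T; o=P[:3,3]
    return (o+d*((z-o[2])/d[:,2:]))[:,:2]
def rect(K,mask,z):
    c=max(cv2.findContours(mask.astype(np.uint8),0,1)[0],key=cv2.contourArea)
    r=cv2.minAreaRect(plane(K,c[:,0],z).astype(np.float32))
    (cx,cy),(w,h),a=r
    if w<h: w,h,a=h,w,a+90
    return np.round([cx,cy,w,h,(a+90)%180-90],1)  # centre, long, short, long-axis angle deg
def proj(K,X):
    P=np.linalg.inv(K["pose"]); return cv2.projectPoints(np.array(X,float).reshape(-1,1,3),cv2.Rodrigues(P[:3,:3])[0],P[:3,3],K["mtx"],np.array(K["dist"]))[0][:,0]
E
python3 - <<'E'
from h import *
st()
im,K=shot("wrist","w1")
print(np.round(K["pose"],2).tolist(), np.round(K["mtx"],0).tolist())
for n in ("parcel",):
    for d in tip_of("wrist",n)[:2]: print(n,np.round(d["position"]),d["p"])
im,K=shot("top")
for n,z in (("side_board",6),("parcel",4)):
    for d in regions_of("top",n)[:1]: print(n,d["p"],rect(K,d["pixels"],z))
E
```

```text
t 2.1 pos [ 479.1 -313.2  297.5] xang deg 18.92 F [ 0.4  0.2 -0.4] gap 94.0 ff 0.0
[[0.32, -0.92, -0.21, 542.31], [-0.95, -0.32, -0.07, -291.89], [-0.0, 0.22, -0.97, 460.37], [0.0, 0.0, 0.0, 1.0]] [[291.0, 0.0, 257.0], [0.0, 291.0, 191.0], [0.0, 0.0, 1.0]]
side_board 0.93 [530.9 317.8 301.2 132.1  -6.8]
parcel 0.93 [ 483.6 -318.9  207.5  174.8   23.6]
```

View pics/w1.png

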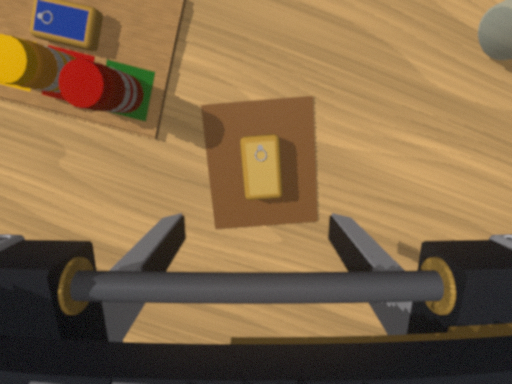

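The wrist view shows the parcel sheet (260,160) with the gold pile at (261,167). The tray is at upper left. Next I measure the pile and go over the tray.

Run:
```python
from h import *
K=get_calibration("wrist"); im=cv2.imread("pics/w1.png")
hsv=cv2.cvtColor(im,cv2.COLOR_BGR2HSV)
print(hsv[175,261],hsv[190,270],hsv[120,300],hsv[195,278])
# sheet corners & pile-top corners from picture
m=np.zeros(im.shape[:2],bool); m[125:210,232:292]=True
pm=m&(hsv[...,1]>110)&(hsv[...,2]>150)
sm=np.zeros_like(m); sm[90:235,198:322]=True
sm&=((hsv[...,2]<135)|pm)
print("sheet",rect(K,sm,4))
for z in (30,40,50,60,70,80,90): print(z,rect(K,pm,z))
```

```text
[ 20 143 201] [ 20 141 199] [ 14 150 131] [ 20 176 151]
sheet [ 473.9 -325.2  197.   180.    22.6]
30 [ 477.1 -326.1   92.6   54.1   22.6]
40 [ 478.5 -325.6   90.4   52.9   22.6]
50 [ 479.9 -325.    88.3   51.6   22.6]
60 [ 481.3 -324.4   86.1   50.3   22.6]
70 [ 482.7 -323.8   84.    49.1   22.6]
80 [ 484.1 -323.2   81.8   47.8   22.6]
90 [ 485.4 -322.6   79.6   46.6   22.6]
```

Emit:
arm_command(
  targets=[
    [[0,45,12,0.15,1],[0,90,24,0.3,1],[0,135,36,0.45,1],[0,180,48,0.6,1],[0,220,60,0.75,1]],
  ],
)

```text
t: 2.85
eef_pos: [473.0, -99.8, 358.2]
tool_rot: [0.86, 0.511, 0.0, 0.0]
force: [0.6, -0.5, -0.3]
finger_gap: 93.9
finger_force: 0.0
```

Emit:
arm_command(
  targets=[
    [[-10,40,0,0.14,1],[-20,80,0,0.28,1],[-30,110,0,0.42,1],[-30,110,0,0.48,1],[-30,110,0,0.48,1]],
  ],
)

```text
t: 3.35
eef_pos: [443.5, 8.9, 357.8]
tool_rot: [0.715, 0.699, -0.0, 0.0]
force: [0.1, -0.3, 0.6]
finger_gap: 94.0
finger_force: 0.0
```

Run:
```python
from h import *
st()
im,K=shot("wrist","w2")
print(np.round(K["pose"],2).tolist())
for n,z in (("mat_red",4),("mat_green",4),("mat_yellow",4),("tin_center",31)):
    for d in tip_of("wrist",n)[:1]: print(n,np.round(d["position"],1),d["p"])
    for d in regions_of("wrist",n)[:1]: print(n,d["p"],rect(K,d["pixels"],z))
for n in ("jar_red_center","jar_green_center","jar_yellow_center"):
    for d in tip_of("wrist",n)[:1]: print(n,np.round(d["position"],1),d["p"])
```

```text
t 3.35 pos [443.5   8.9 357.8] xang deg 88.68 F [ 0.1 -0.3  0.6] gap 94.0 ff 0.0
[[1.0, -0.02, -0.0, 446.02], [-0.02, -0.97, -0.23, 75.67], [0.0, 0.23, -0.97, 520.25], [0.0, 0.0, 0.0, 1.0]]
mat_red [519.5   9.4   5.2] 0.57
mat_red 0.85 [520.4   7.8  78.1  75.4 -86.5]
mat_green [527.5 -90.    5.3] 0.81
mat_green 0.73 [526.5 -86.2  80.   76.5   2.2]
mat_yellow [513.1 105.6  -0.8] 0.75
mat_yellow 0.93 [515.1 103.2  76.6  75.6   3.5]
tin_center [588.3  18.6  14.7] 0.66
tin_center 0.83 [588.9  19.4  95.2  58.9 -85.3]
jar_red_center [526.  -87.5  65.7] 0.8
jar_green_center [519.7 105.2  62.6] 0.56
jar_yellow_center [524.7   7.7  63.3] 0.76
```

View pics/w2.png

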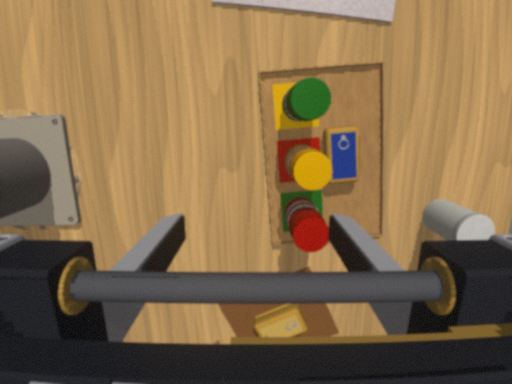

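The wrist view shows the lids at (311,98) green, (313,168) yellow and (309,233) red, and the tin at (343,155). Next I refine the jar axes with a cylinder silhouette fit.

```bash
cat >> h.py <<'E'
from scipy.optimize import minimize
def sil(K,x,y,z0,r=29,h=120):
    a=np.linspace(0,2*np.pi,40,endpoint=False); c=np.c_[x+r*np.cos(a),y+r*np.sin(a)]
    X=np.r_[np.c_[c,np.full(40,z0)],np.c_[c,np.full(40,z0+h)]]
    hull=cv2.convexHull(proj(K,X).astype(np.float32)); m=np.zeros((384*4,512*4),np.uint8)
    cv2.fillConvexPoly(m,np.round(hull*4+1.5).astype(np.int32),1); return cv2.resize(m.astype(np.float32),(512,384),interpolation=cv2.INTER_AREA)
def fitcyl(K,mask,x,y,z0,**k):
    f=lambda p: np.abs(sil(K,p[0],p[1],z0,**k)-mask).sum()/mask.sum()
    r=minimize(f,[x,y],method="Nelder-Mead",options=dict(initial_simplex=[[x,y],[x+6,y],[x,y+6]],xatol=.2,fatol=1e-4)); return np.round(r.x,1),round(r.fun,3)
G={"red":(524,-88),"green":(519,105),"yellow":(523,9)}
def jars(cams,guess=G,z0=3):
    for c in cams:
        im,K=shot(c)
        for n,(x,y) in guess.items():
            ds=regions_of(c,f"jar_{n}_center")
            for d in ds[:1]: print(c,n,round(d["p"],2),*fitcyl(K,d["pixels"],x,y,z0))
E
python3 - <<'E'
from h import *
st(); jars(["wrist","top","side"])
E
```

```text
t 3.95 pos [443.8   9.7 357.4] xang deg 88.72 F [ 0.6 -0.3 -0.3] gap 93.7 ff 0.0
wrist red 0.72 [521.2 -84.8] 0.112
wrist green 0.81 [517.1 105.3] 0.082
wrist yellow 0.93 [521.8   8.9] 0.079
top red 0.89 [521.3 -84. ] 0.13
top green 0.69 [517.2 102. ] 0.2
top yellow 0.73 [509.6  13.9] 3.149
side red 0.66 [523.1 -92. ] 0.32
side green 0.96 [519.1 105.8] 0.082
side yellow 0.73 [523.3   5.4] 0.163
```

Emit:
arm_command(
  targets=[
    [[15,19,-30,0.08,1],[30,38,-60,0.08,1],[45,57,-90,0.08,1],[60,76,-125,0.08,1],[74,95.5,-157,0.08,1]],
  ],
  grip_force=25,
)

```text
t: 5.05
eef_pos: [518.4, 105.8, 199.0]
tool_rot: [0.686, 0.727, 0.0, 0.0]
force: [0.2, -0.1, 0.1]
finger_gap: 94.1
finger_force: 0.0
```

Emit:
arm_command(
  targets=[
    [[0,0,0,0,1],[0,0,-30,0,1],[0,0,-60,0,1],[0,0,-95,0,1],[0,0,-128,0,1]],
  ],
)

```text
t: 5.55
eef_pos: [518.5, 104.3, 72.7]
tool_rot: [0.687, 0.727, 0.001, 0.001]
force: [-0.3, -0.7, -0.3]
finger_gap: 93.8
finger_force: 0.0
```

Emit:
arm_command(
  targets=[
    [[0,0,0,0,0.3],[0,0,0,0,0],[0,0,0,0,-0.3],[0,0,0,0,-0.5],[0,0,0,0,-0.5]],
  ],
)

```text
t: 6.05
eef_pos: [518.0, 105.1, 73.8]
tool_rot: [0.686, 0.727, 0.0, 0.0]
force: [-1.1, -0.0, 12.1]
finger_gap: 57.4
finger_force: 25.2
```

Emit:
arm_command(
  targets=[
    [[0,0,2,0,-0.5],[0,0,6,0,-0.5],[0,0,15,0,-0.5],[0,0,25,0,-0.5],[0,0,25,0,-0.5]],
  ],
)

```text
t: 6.55
eef_pos: [518.9, 105.6, 99.1]
tool_rot: [0.686, 0.727, 0.001, 0.001]
force: [-0.1, 0.5, -2.3]
finger_gap: 57.6
finger_force: 25.0
```

Run:
```python
from h import *
st(); im,K=shot("side"); cv2.imwrite("pics/s2.png",cv2.resize(im[100:320,180:400],None,fx=2,fy=2)[...,::-1])
```

```text
t 6.55 pos [518.9 105.6  99.1] xang deg 93.31 F [-0.1  0.5 -2.3] gap 57.6 ff 25.0
```

View pics/s2.png

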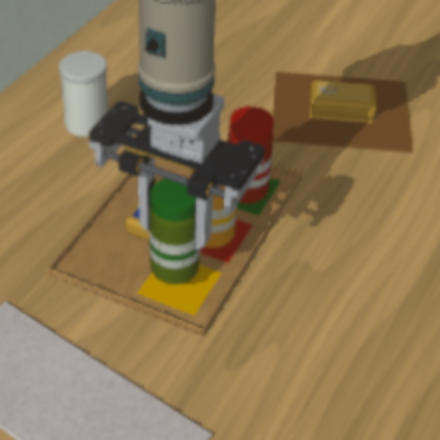

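Emit:
arm_command(
  targets=[
    [[5,20,20,-0.03,-0.5],[25,55,25,-0.08,-0.5],[47,90,25,-0.13,-0.5],[68,128,25,-0.178,-0.5],[88,165,25,-0.178,-0.5]],
  ],
)

```text
t: 7.1
eef_pos: [606.3, 271.6, 122.3]
tool_rot: [0.749, 0.663, -0.0, 0.0]
force: [0.7, 0.0, -3.6]
finger_gap: 57.9
finger_force: 25.0
```

Emit:
arm_command(
  targets=[
    [[12,22,-5,0,-0.5],[19,35,-15,0,-0.5],[19.5,36.5,-30,0,-0.5],[19.5,36.5,-40,0,-0.5],[19.5,36.5,-43,0,-0.5]],
  ],
)

```text
t: 7.6
eef_pos: [623.5, 304.1, 77.1]
tool_rot: [0.749, 0.663, -0.003, -0.0]
force: [-4.4, -0.7, 6.7]
finger_gap: 57.6
finger_force: 25.0
```

Emit:
arm_command(
  targets=[
    [[0,0,-1,0,-0.5],[0,0,-2,0,-0.5],[0,0,-3,0,-0.5],[0,0,-3.5,0,-0.5],[0,0,-3.5,0,-0.5]],
  ],
)

```text
t: 8.1
eef_pos: [625.7, 306.6, 76.9]
tool_rot: [0.748, 0.663, 0.0, 0.0]
force: [-0.7, -0.9, 1.4]
finger_gap: 57.8
finger_force: 25.0
```

Emit:
arm_command(
  targets=[
    [[0,0,0,0,-0.5],[0,0,0,0,0.5],[0,0,0,0,0.6],[0,0,0,0,0.6],[0,0,0,0,0.6]],
  ],
)

```text
t: 8.6
eef_pos: [625.2, 307.0, 75.9]
tool_rot: [0.748, 0.663, 0.0, -0.0]
force: [-0.2, -0.3, 0.1]
finger_gap: 75.1
finger_force: 0.0
```

Emit:
arm_command(
  targets=[
    [[0,0,5,0,0.6],[0,0,25,0,0.6],[0,0,60,0,0.6],[0,0,100,0,0.6],[0,0,125,0,0.6]],
  ],
)

```text
t: 9.1
eef_pos: [626.3, 307.5, 204.5]
tool_rot: [0.748, 0.663, 0.002, 0.0]
force: [-0.2, -0.2, 0.4]
finger_gap: 74.7
finger_force: 0.0
```

Run:
```python
from h import *
st(); jars(["top","side"],{"green":(625,307)},6); jars(["wrist"],{"yellow":G["yellow"],"red":G["red"]})
```

```text
t 9.1 pos [626.3 307.5 204.5] xang deg 83.13 F [-0.2 -0.2  0.4] gap 74.7 ff 0.0
side green 0.97 [626.6 306.4] 0.08
```

Emit:
arm_command(
  targets=[
    [[-14,-40,0,0.1,1],[-28,-82,0,0.17,1],[-43,-124,0,0.17,1],[-57,-166,0,0.17,1],[-72,-208,0,0.17,1]],
  ],
)

```text
t: 9.95
eef_pos: [551.8, 96.9, 199.7]
tool_rot: [0.689, 0.725, -0.001, -0.001]
force: [0.8, -0.6, 0.7]
finger_gap: 94.4
finger_force: 0.0
```

Emit:
arm_command(
  targets=[
    [[-15,-45,0,0,1],[-31,-80,0,0,1],[-31,-90,0,0,1],[-31,-90,-20,0,1],[-31,-90,-50,0,1]],
  ],
)

```text
t: 10.45
eef_pos: [523.7, 8.8, 151.1]
tool_rot: [0.69, 0.724, 0.001, 0.001]
force: [1.1, -0.1, -0.7]
finger_gap: 94.2
finger_force: 0.0
```

Emit:
arm_command(
  targets=[
    [[0,0,-30,0,1],[0,0,-60,0,1],[0,0,-78.5,0,1],[0,0,-78.5,0,0.3],[0,0,-78.5,0,0]],
  ],
)

```text
t: 10.95
eef_pos: [522.2, 9.5, 72.1]
tool_rot: [0.689, 0.725, -0.0, -0.001]
force: [0.4, 0.4, 0.8]
finger_gap: 81.6
finger_force: 0.0
```

Emit:
arm_command(
  targets=[
    [[0,0,0,0,-0.4],[0,0,0,0,-0.5],[0,0,0,0,-0.5],[0,0,2,0,-0.5],[0,0,10,0,-0.5]],
  ],
)

```text
t: 11.45
eef_pos: [521.5, 8.6, 82.2]
tool_rot: [0.689, 0.725, -0.001, -0.001]
force: [0.2, 0.0, -3.7]
finger_gap: 57.5
finger_force: 25.0
```

Emit:
arm_command(
  targets=[
    [[0,10,30,0,-0.5],[1,45,35,-0.05,-0.5],[2,85,35,-0.1,-0.5],[3,125,35,-0.17,-0.5],[4,165,35,-0.17,-0.5]],
  ],
)

```text
t: 11.95
eef_pos: [526.2, 175.2, 118.1]
tool_rot: [0.749, 0.663, 0.0, 0.0]
force: [0.4, 0.2, -5.0]
finger_gap: 57.8
finger_force: 25.0
```

Emit:
arm_command(
  targets=[
    [[1,45,0,0,-0.5],[3,85,0,0,-0.5],[4,120,0,0,-0.5],[4.7,140,-5,0,-0.5],[4.7,144,-20,0,-0.5]],
  ],
)

```text
t: 12.45
eef_pos: [531.0, 322.7, 98.6]
tool_rot: [0.747, 0.665, 0.003, -0.001]
force: [0.3, -0.1, -3.6]
finger_gap: 58.2
finger_force: 25.0
```

Emit:
arm_command(
  targets=[
    [[0,0,-12,0,-0.5],[0,0,-18,0,-0.5],[0,0,-20,0,-0.5],[0,0,-21,0,-0.5],[0,0,-21.5,0,-0.5]],
  ],
)

```text
t: 12.95
eef_pos: [531.6, 316.6, 76.3]
tool_rot: [0.749, 0.663, 0.0, 0.0]
force: [-0.7, -1.8, 2.4]
finger_gap: 57.9
finger_force: 25.0
```

Emit:
arm_command(
  targets=[
    [[0,0,0,0,-0.5],[0,0,0,0,-0.5],[0,0,0,0,0.5],[0,0,0,0,0.6],[0,0,0,0,0.6]],
  ],
)

```text
t: 13.45
eef_pos: [531.3, 318.4, 76.4]
tool_rot: [0.748, 0.664, 0.001, -0.0]
force: [-0.5, 0.1, -0.2]
finger_gap: 74.9
finger_force: 0.0
```

Emit:
arm_command(
  targets=[
    [[0,0,5,0,0.6],[0,0,25,0,0.6],[0,0,60,0,0.6],[0,0,100,0,0.6],[0,0,125,0,0.6]],
  ],
)

```text
t: 13.95
eef_pos: [531.9, 318.7, 204.4]
tool_rot: [0.748, 0.663, 0.002, 0.0]
force: [0.5, 0.2, 1.2]
finger_gap: 75.3
finger_force: 0.0
```

Run:
```python
from h import *
st(); jars(["side"],{"green":(625,307),"yellow":(531,318)},6)
```

```text
t 13.95 pos [531.9 318.7 204.4] xang deg 83.13 F [0.5 0.2 1.2] gap 75.3 ff 0.0
side green 0.6 [626.9 306.5] 0.066
side yellow 0.87 [533.4 317.6] 0.123
```

Emit:
arm_command(
  targets=[
    [[-1,-40,0,0.1,1],[-2,-85,0,0.17,1],[-3,-130,0,0.17,1],[-4,-175,0,0.17,1],[-5,-220,0,0.17,1]],
  ],
)

```text
t: 14.6
eef_pos: [524.7, 95.8, 199.6]
tool_rot: [0.689, 0.725, -0.001, -0.001]
force: [0.8, -0.5, -0.3]
finger_gap: 94.0
finger_force: 0.0
```

Emit:
arm_command(
  targets=[
    [[-1,-45,0,0,1],[-2,-90,0,0,1],[-3,-135,0,0,1],[-4,-172,0,0,1],[-4,-183.8,0,0,1]],
  ],
)

```text
t: 15.1
eef_pos: [520.3, -91.1, 199.5]
tool_rot: [0.692, 0.722, -0.002, -0.001]
force: [0.1, 0.6, 0.6]
finger_gap: 94.3
finger_force: 0.0
```

Emit:
arm_command(
  targets=[
    [[0,0,-20,0,1],[0,0,-55,0,1],[0,0,-90,0,1],[0,0,-118,0,1],[0,0,-128.5,0,1]],
  ],
)

```text
t: 15.6
eef_pos: [519.6, -84.3, 69.3]
tool_rot: [0.689, 0.725, -0.001, -0.003]
force: [-0.2, 1.3, -0.9]
finger_gap: 94.1
finger_force: 0.0
```

Emit:
arm_command(
  targets=[
    [[0,0,0,0,0.3],[0,0,0,0,-0.4],[0,0,0,0,-0.5],[0,0,0,0,-0.5],[0,0,0,0,-0.5]],
  ],
)

```text
t: 16.1
eef_pos: [522.0, -86.3, 73.4]
tool_rot: [0.689, 0.724, 0.0, 0.0]
force: [-0.4, -1.0, 8.5]
finger_gap: 57.8
finger_force: 25.2
```

Emit:
arm_command(
  targets=[
    [[0,0,2,0,-0.5],[0,0,10,0,-0.5],[0,0,25,0,-0.5],[0,0,40,0,-0.5],[0,0,45,0,-0.5]],
  ],
)

```text
t: 16.6
eef_pos: [522.8, -86.1, 119.1]
tool_rot: [0.689, 0.725, 0.001, 0.001]
force: [1.0, -0.7, -1.6]
finger_gap: 57.7
finger_force: 25.0
```

Emit:
arm_command(
  targets=[
    [[-8,38,0,0,-0.5],[-17,80,0,-0.05,-0.5],[-26,122,0,-0.1,-0.5],[-35,164,0,-0.17,-0.5],[-44,206,0,-0.17,-0.5]],
  ],
)

```text
t: 17.1
eef_pos: [477.3, 121.5, 117.5]
tool_rot: [0.749, 0.663, -0.0, 0.0]
force: [1.0, 0.7, -3.6]
finger_gap: 57.8
finger_force: 25.0
```

Emit:
arm_command(
  targets=[
    [[-9,42,0,0,-0.5],[-18,85,0,0,-0.5],[-27,130,0,0,-0.5],[-36,172,0,0,-0.5],[-41.3,200,0,0,-0.5]],
  ],
)

```text
t: 17.6
eef_pos: [435.0, 324.0, 117.5]
tool_rot: [0.747, 0.665, 0.0, -0.001]
force: [0.4, -1.1, -2.8]
finger_gap: 57.5
finger_force: 25.0
```

Emit:
arm_command(
  targets=[
    [[0,9,0,0,-0.5],[0,9.2,-15,0,-0.5],[0,9.2,-30,0,-0.5],[0,9.2,-37,0,-0.5],[0,9.2,-39.5,0,-0.5]],
  ],
)

```text
t: 18.1
eef_pos: [436.6, 327.7, 77.2]
tool_rot: [0.749, 0.663, -0.001, 0.0]
force: [0.5, 0.3, -2.5]
finger_gap: 57.6
finger_force: 25.0
```

Emit:
arm_command(
  targets=[
    [[0,0,-1,0,-0.5],[0,0,-1.5,0,-0.5],[0,0,-2,0,-0.5],[0,0,-2,0,-0.5],[0,0,-2,0,-0.5]],
  ],
)

```text
t: 18.6
eef_pos: [437.0, 329.3, 76.4]
tool_rot: [0.748, 0.663, 0.0, 0.0]
force: [0.7, -0.4, -1.1]
finger_gap: 57.7
finger_force: 25.0
```

Emit:
arm_command(
  targets=[
    [[0,0,0,0,0.5],[0,0,0,0,0.6],[0,0,0,0,0.6],[0,0,5,0,0.6],[0,0,20,0,0.6]],
  ],
)

```text
t: 19.1
eef_pos: [435.9, 328.6, 95.5]
tool_rot: [0.748, 0.663, -0.001, -0.0]
force: [0.2, -0.2, 0.5]
finger_gap: 75.2
finger_force: 0.0
```

Emit:
arm_command(
  targets=[
    [[0,0,40,0,0.8],[0,0,80,0,1],[0,-20,105,0,1],[0,-60,125,0,1],[0,-100,125,0,1]],
  ],
)

```text
t: 19.6
eef_pos: [438.1, 229.6, 224.0]
tool_rot: [0.748, 0.664, 0.003, 0.001]
force: [1.7, 0.2, -0.8]
finger_gap: 94.1
finger_force: 0.0
```

Run:
```python
from h import *
st(); jars(["side","top"],{"green":(625,307),"yellow":(531,318),"red":(437,329)},6)
```

```text
t 19.6 pos [438.1 229.6 224. ] xang deg 83.23 F [ 1.7  0.2 -0.8] gap 94.1 ff 0.0
side green 0.6 [625.7 307.4] 0.059
side yellow 0.6 [532.  318.2] 0.075
side red 0.63 [436.8 330.9] 0.087
top green 0.85 [624.8 306. ] 0.138
top yellow 0.49 [534.8 319.5] 0.809
```

Emit:
arm_command(
  targets=[
    [[22,-40,20,0.1,1],[44,-80,40,0.18,1],[66,-120,60,0.18,1],[90,-165,85,0.18,1],[113,-204,109,0.18,1]],
  ],
)

```text
t: 20.5
eef_pos: [546.6, 30.7, 326.8]
tool_rot: [0.685, 0.729, -0.0, -0.0]
force: [0.4, 0.1, -0.3]
finger_gap: 94.0
finger_force: 0.0
```

Emit:
arm_command(
  targets=[
    [[0,0,0,0,1],[0,0,0,0,1],[0,0,0,0,1],[0,0,0,0,1]],
  ],
)

```text
t: 20.9
eef_pos: [545.1, 33.4, 325.4]
tool_rot: [0.684, 0.729, -0.0, -0.001]
force: [0.8, 0.9, 0.4]
finger_gap: 94.1
finger_force: 0.0
```

Run:
```python
from h import *
st(); im,K=shot("wrist","w3"); print(np.round(K["pose"],2).tolist())
for n,z in (("mat_red",4),("mat_green",4),("mat_yellow",4),("tin_center",31)):
    for d in tip_of("wrist",n)[:1]: print(n,np.round(d["position"],1),d["p"])
    for d in regions_of("wrist",n)[:1]: print(n,d["p"],rect(K,d["pixels"],z))
im,K=shot("top")
for n,z in (("mat_red",4),("mat_green",4),("mat_yellow",4),("tin_center",31)):
    for d in regions_of("top",n)[:1]: print(n,d["p"],rect(K,d["pixels"],z))
```

```text
t 20.9 pos [545.1  33.4 325.4] xang deg 93.64 F [0.8 0.9 0.4] gap 94.1 ff 0.0
[[1.0, 0.06, 0.01, 542.29], [0.06, -0.97, -0.23, 99.85], [-0.0, 0.23, -0.97, 488.02], [0.0, 0.0, 0.0, 1.0]]
mat_red [520.3   9.2   1.2] 0.75
mat_red 0.67 [520.3   8.4  76.   75.9   3.9]
mat_green [527.1 -90.3   3.8] 0.92
mat_green 0.88 [526.5 -86.8  76.4  75.3   3.6]
mat_yellow [512.2 103.7   2. ] 0.88
mat_yellow 0.7 [513.4 103.8  77.3  76.3   3.5]
tin_center [590.2  17.   13.9] 0.87
tin_center 0.64 [591.7  20.1  97.4  58.1 -84.9]
mat_green 0.76 [526.6 -85.8  74.7  74.4 -88.3]
```

View pics/w3.png

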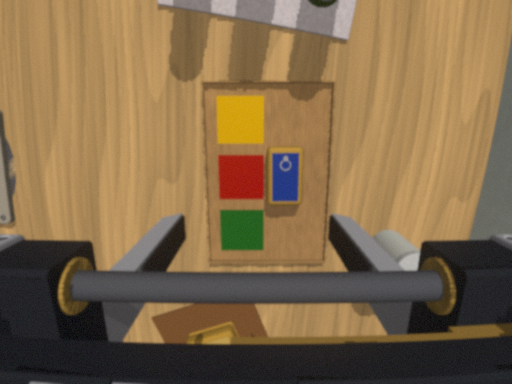

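Emit:
arm_command(
  targets=[
    [[10,-3,-45,0.025,1],[20,-6,-90,0.025,1],[30,-9,-135,0.025,1],[40,-12,-180,0.025,1],[45,-14,-225,0.025,1]],
  ],
)

```text
t: 22.1
eef_pos: [592.2, 16.9, 99.7]
tool_rot: [0.677, 0.736, 0.001, 0.001]
force: [0.1, -0.2, -0.4]
finger_gap: 94.3
finger_force: 0.0
```

Emit:
arm_command(
  targets=[
    [[0,0,0,0,1],[0,0,0,0,1]],
  ],
)

```text
t: 22.3
eef_pos: [590.9, 17.4, 101.4]
tool_rot: [0.676, 0.737, -0.0, -0.001]
force: [1.0, 0.3, 0.5]
finger_gap: 93.8
finger_force: 0.0
```

Run:
```python
from h import *
for i in range(4): st(); snapshot("wrist")
im,K=shot("wrist","w4")
for d in regions_of("wrist","tin_center")[:1]: print(d["p"],rect(K,d["pixels"],31))
```

```text
t 22.3 pos [590.9  17.4 101.4] xang deg 94.87 F [1.  0.3 0.5] gap 93.8 ff 0.0
t 22.35 pos [592.1  17.6 103. ] xang deg 94.88 F [ 0.1  0.2 -0.4] gap 94.2 ff 0.0
t 22.4 pos [592.7  17.7 103.9] xang deg 94.88 F [-0.3  0.4  0.4] gap 94.0 ff 0.0
t 22.45 pos [592.8  17.7 104.2] xang deg 94.88 F [-0.3 -0.5 -0. ] gap 94.1 ff 0.0
0.88 [591.9  20.5  94.   57.  -85.4]
```

Emit:
arm_command(
  targets=[
    [[-1.5,2,-20,0,1],[-1.5,2,-40,0,1],[-1.5,2,-60,0,1],[-1.5,2,-74,0,1],[-1.5,2,-77,0,1]],
  ],
)

```text
t: 23.1
eef_pos: [588.9, 19.2, 23.5]
tool_rot: [0.676, 0.737, -0.001, -0.001]
force: [-1.0, -0.4, 0.2]
finger_gap: 94.0
finger_force: 0.0
```

Emit:
arm_command(
  targets=[
    [[0,0,0,0,1],[0,0,0,0,1]],
  ],
)

```text
t: 23.3
eef_pos: [590.3, 19.4, 25.2]
tool_rot: [0.676, 0.737, 0.001, 0.001]
force: [-0.1, 0.5, -1.1]
finger_gap: 93.9
finger_force: 0.0
```

Run:
```python
from h import *
for i in range(5): s=st(); snapshot("wrist")
```

```text
t 23.3 pos [590.3  19.4  25.2] xang deg 94.87 F [-0.1  0.5 -1.1] gap 93.9 ff 0.0
t 23.35 pos [590.4  19.4  25.2] xang deg 94.87 F [-0.8 -1.   0.4] gap 93.9 ff 0.0
t 23.4 pos [590.3  19.3  25.2] xang deg 94.86 F [-0.5 -0.1  0. ] gap 94.0 ff 0.0
t 23.45 pos [590.2  19.3  25.1] xang deg 94.86 F [-0.8  0.7  0.1] gap 94.0 ff 0.0
t 23.5 pos [590.1  19.3  25. ] xang deg 94.87 F [-0.4  0.7 -0.1] gap 93.9 ff 0.0
```

Emit:
arm_command(
  targets=[
    [[0,0.5,-1.5,0,1],[0,0.5,-1.5,0,0.2],[0,0.5,-1.5,0,-0.4],[0,0.5,-1.5,0,-0.5],[0,0.5,-1.5,0,-0.5]],
  ],
  grip_force=25,
)

```text
t: 24.05
eef_pos: [589.6, 19.8, 22.7]
tool_rot: [0.676, 0.736, 0.0, -0.0]
force: [-0.1, 1.1, -0.6]
finger_gap: 65.6
finger_force: 0.0
```

Emit:
arm_command(
  targets=[
    [[0,0,0,0,-0.5],[0,0,5,0,-0.5],[0,0,30,0,-0.5],[0,0,70,0,-0.5],[0,0,110,0,-0.5]],
  ],
)

```text
t: 24.55
eef_pos: [588.5, 19.7, 133.4]
tool_rot: [0.676, 0.737, -0.001, -0.001]
force: [1.0, -0.3, -1.2]
finger_gap: 57.9
finger_force: 25.0
```

Emit:
arm_command(
  targets=[
    [[0,0,40,0,-0.5],[0,0,70,0,-0.5],[0,0,70,0,-0.5],[0,0,70,0,-0.5],[0,0,70,0,-0.5]],
  ],
)

```text
t: 25.05
eef_pos: [588.1, 19.6, 201.1]
tool_rot: [0.676, 0.737, -0.001, -0.001]
force: [-0.3, -0.9, -2.5]
finger_gap: 57.8
finger_force: 25.0
```

Run:
```python
from h import *
im,K=shot("wrist","w5")
for i in range(3): s=st(); snapshot("side")
for d in tip_of("side","tin_center")[:1]: print(np.round(d["position"],1),d["p"])
```

```text
t 25.1 pos [588.2  19.6 200.9] xang deg 94.87 F [-0.3  0.9 -2.6] gap 57.8 ff 25.0
t 25.15 pos [588.3  19.7 201. ] xang deg 94.87 F [-1.  -0.4 -2. ] gap 58.0 ff 25.0
t 25.2 pos [588.6  19.7 201.1] xang deg 94.87 F [-0.4  0.3 -2.3] gap 57.7 ff 25.0
[587.3  17.7 195.3] 0.86
```

View pics/w5.png

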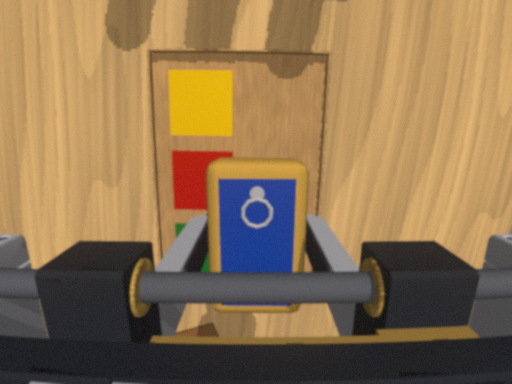

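The wrist view shows the tin held level in the jaws, with its blue face spanning cols 219–297 and rows 179–307. The tray behind it is free of jars. Next I work out the in-hand offset.

Run:
```python
from h import *
s=st(); K=get_calibration("wrist"); im=cv2.imread("pics/w5.png"); hsv=cv2.cvtColor(im,cv2.COLOR_BGR2HSV)
m=(hsv[...,0]>100)&(hsv[...,0]<130)&(hsv[...,1]>120); m[:160]=0; m[320:]=0; m[:,:200]=0; m[:,320:]=0
ys,xs=np.nonzero(m); print(ys.min(),ys.max(),xs.min(),xs.max())
yaw=2*np.arctan2(s["tool_rot"][1],s["tool_rot"][0]); c,sn=np.cos(yaw),np.sin(yaw)
for z in (206,208.5,211):
    p=plane(K,np.c_[xs,ys],z)-s["eef_pos"][:2]
    q=np.c_[p@[c,sn],p@[sn,-c]]
    (cx,cy),wh,a=cv2.minAreaRect(q.astype(np.float32)); print(z,"offset tool x,y",round(cx,1),round(cy,1),np.round(wh,1),round(a,1))
```

```text
t 25.3 pos [589.   19.8 201.6] xang deg 94.87 F [-0.5  0.8 -1.7] gap 57.7 ff 25.0
180 304 220 294
206 offset tool x,y -3.6 1.0 [78.6 42. ] 0.4
208.5 offset tool x,y -2.5 1.0 [77.3 41.3] 0.4
211 offset tool x,y -1.4 1.1 [76.1 40.6] 0.4
```

Emit:
arm_command(
  targets=[
    [[-18,-36,10,-0.13,-0.5],[-37,-74,20,-0.27,-0.5],[-56,-112,30,-0.4,-0.5],[-74,-149,40,-0.54,-0.5],[-92,-186,58,-0.67,-0.5]],
  ],
)

```text
t: 25.8
eef_pos: [495.8, -167.3, 260.1]
tool_rot: [0.882, 0.471, -0.001, -0.001]
force: [-0.1, -0.2, -2.8]
finger_gap: 58.0
finger_force: 25.0
```

Emit:
arm_command(
  targets=[
    [[-18,-36,0,-0.13,-0.5],[-37,-74,0,-0.27,-0.5],[-56,-112,0,-0.4,-0.5],[-74,-149,0,-0.54,-0.5],[-92,-186,0,-0.574,-0.5]],
  ],
)

```text
t: 26.3
eef_pos: [404.7, -353.4, 260.5]
tool_rot: [0.979, 0.203, -0.0, -0.0]
force: [1.3, -0.6, -2.1]
finger_gap: 57.7
finger_force: 25.0
```

Emit:
arm_command(
  targets=[
    [[0,0,0,0,-0.5],[0,0,0,0,-0.5],[0,0,0,0,-0.5],[0,0,0,0,-0.5],[0,0,0,0,-0.5]],
  ],
)

```text
t: 26.8
eef_pos: [406.3, -351.1, 260.7]
tool_rot: [0.979, 0.206, 0.0, -0.0]
force: [-0.2, 0.6, -3.2]
finger_gap: 57.9
finger_force: 25.0
```

Run:
```python
from h import *
im,K=shot("wrist","w6"); st(); print(np.round(K["pose"],2).tolist())
for d in regions_of("wrist","parcel")[:1]: print(d["p"],rect(K,d["pixels"],4))
for d in tip_of("wrist","parcel")[:1]: print(d["p"],np.round(d["position"],1))
```

```text
t 26.85 pos [ 406.2 -351.3  260.7] xang deg 23.7 F [ 0.1  0.7 -2.8] gap 57.9 ff 25.0
[[0.4, -0.89, -0.21, 467.98], [-0.92, -0.39, -0.09, -324.08], [0.0, 0.23, -0.97, 423.25], [0.0, 0.0, 0.0, 1.0]]
0.64 [521.4 -86.8  77.3  65.2 -85.7]
```

View pics/w6.png

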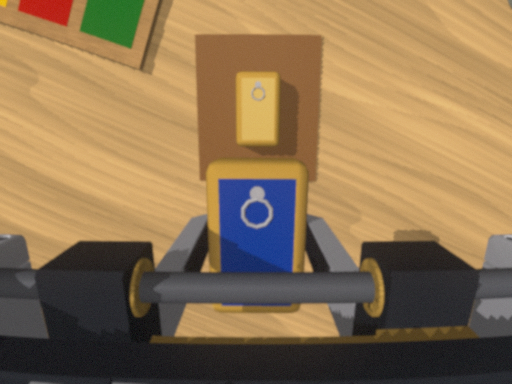

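The wrist view shows the sheet at cols 196–322, rows 35 to about 180. The pile's top is at cols 237–279, rows 72–144, and the tin hangs in front. Next I fit a box to the pile.

Run:
```python
from h import *
K=get_calibration("wrist"); im=cv2.imread("pics/w6.png"); hsv=cv2.cvtColor(im,cv2.COLOR_BGR2HSV)
print(hsv[120,258],hsv[120,220],hsv[142,258],hsv[75,258],hsv[110,239])
g=(hsv[...,2]>160)|(np.abs(hsv[...,0].astype(int)-20)<4)&(hsv[...,1]>150)
roi=np.zeros(g.shape,bool); roi[62:152,228:288]=True; g=(g&roi).astype(np.uint8)
g=cv2.morphologyEx(cv2.morphologyEx(g,cv2.MORPH_CLOSE,np.ones((7,7))),cv2.MORPH_OPEN,np.ones((3,3)))
ys,xs=np.nonzero(g); print(ys.min(),ys.max(),xs.min(),xs.max(),g.sum())
def S(p):
    x,y,a,H=p; c,s=np.cos(np.radians(a)),np.sin(np.radians(a))
    q=np.array([[i*48*c-j*29*s+x,i*48*s+j*29*c+y,z] for i in(-1,1) for j in(-1,1) for z in(4,H)])
    m=np.zeros((384*4,512*4),np.uint8); cv2.fillConvexPoly(m,np.round(cv2.convexHull(proj(K,q).astype(np.float32))*4+1.5).astype(np.int32),1)
    return cv2.resize(m.astype(np.float32),(512,384),interpolation=cv2.INTER_AREA)
for H in (30,40,50,60,70):
    r=minimize(lambda p:np.abs(S([*p,H])-g).sum(),[482,-319,23.6],method="Nelder-Mead",options=dict(initial_simplex=[[482,-319,23.6],[488,-319,23.6],[482,-313,23.6],[482,-319,27]]))
    print(H,np.round(r.x,1),round(r.fun,1))
# sheet edges
b=((hsv[...,0]<17)&(hsv[...,2]<150)).astype(np.uint8)
L=[];R=[];T=[]
for y in range(50,150,4):
    xs=np.nonzero(b[y,185:335])[0]+185; L.append((xs.min(),y)); R.append((xs.max()+1,y))
for x in range(205,315,4): T.append((x,np.nonzero(b[20:150,x])[0].min()+20))
l,r,t=[plane(K,np.array(v)-[.5,.5],4) for v in(L,R,T)]
a=np.radians(23.6); u=np.array([np.cos(a),np.sin(a)]); v=np.array([-u[1],u[0]])
for n,q in(("l",l),("r",r),("t",t)): 
    d=cv2.fitLine(q.astype(np.float32),cv2.DIST_HUBER,0,.01,.01).ravel(); print(n,"ang",np.round(np.degrees(np.arctan2(d[1],d[0])),1),"u,v",np.median(q@u).round(1),np.median(q@v).round(1))
```

```text
[ 21 137 221] [ 14 145 146] [ 20 173 180] [ 20 168 204] [ 20 171 207]
71 146 235 280 3424
30 [ 484.1 -319.1   23.7] 116.1
40 [ 483.5 -319.4   24.2] 134.2
50 [ 482.4 -319.5   23.6] 284.1
60 [ 481.1 -319.9   23.8] 488.1
70 [ 482.  -319.    25.3] 720.7
l ang 23.4 u,v 333.6 -403.6
r ang 24.0 u,v 333.6 -571.6
t ang -66.4 u,v 414.0 -487.7
```

Emit:
arm_command(
  targets=[
    [[30,12,-10,0,-0.5],[60,24,-30,0,-0.5],[79,32.4,-70,0,-0.5],[79,32.4,-110,0,-0.5],[79,32.4,-145,0,-0.5]],
  ],
)

```text
t: 27.45
eef_pos: [485.3, -318.5, 113.9]
tool_rot: [0.979, 0.206, -0.0, -0.0]
force: [-0.9, -0.5, -2.5]
finger_gap: 58.2
finger_force: 25.0
```

Emit:
arm_command(
  targets=[
    [[0,0,-20,0,-0.5],[0,0,-35,0,-0.5],[0,0,-40,0,-0.5],[0,0,-42,0,-0.5],[0,0,-42,0,-0.5]],
  ],
)

```text
t: 27.95
eef_pos: [485.0, -320.0, 74.3]
tool_rot: [0.979, 0.205, 0.0, 0.0]
force: [-0.3, 0.4, -1.9]
finger_gap: 57.5
finger_force: 25.0
```

Run:
```python
from h import *
for i in range(3): st(); snapshot("wrist")
im,K=shot("side"); cv2.imwrite("pics/s3.png",cv2.resize(im[60:220,270:430],None,fx=3,fy=3)[...,::-1])
```

```text
t 27.95 pos [ 485.  -320.    74.3] xang deg 23.6 F [-0.3  0.4 -1.9] gap 57.5 ff 25.0
t 28.0 pos [ 485.2 -320.2   74.6] xang deg 23.6 F [-1.   0.2 -1.8] gap 57.9 ff 25.0
t 28.05 pos [ 485.2 -320.2   74.7] xang deg 23.59 F [ 0.2  0.3 -1.9] gap 58.0 ff 25.0
```

View pics/s3.png

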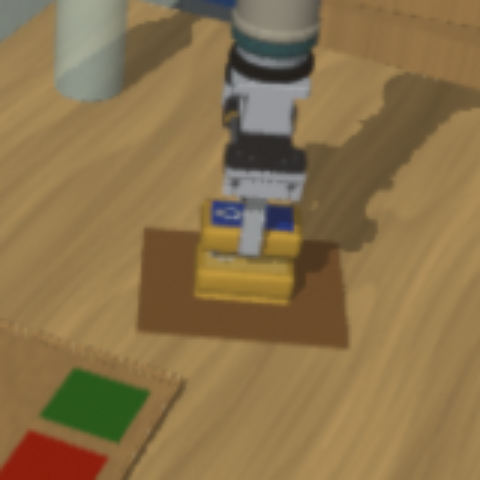

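The side view shows the tin hovering in line over the pile, with a clear gap below it. Next I feel downwards.

Emit:
arm_command(
  targets=[
    [[0,1,-4,0,-0.5],[0,1,-8,0,-0.5],[0,1,-10,0,-0.5],[0,1,-11,0,-0.5],[0,1,-12,0,-0.5]],
  ],
)

```text
t: 28.65
eef_pos: [484.5, -318.8, 61.5]
tool_rot: [0.979, 0.204, -0.0, -0.0]
force: [-0.2, -0.3, -2.0]
finger_gap: 57.8
finger_force: 25.0
```

Emit:
arm_command(
  targets=[
    [[0,0,-1,0,-0.5],[0,0,-1,0,-0.5],[0,0,-2,0,-0.5],[0,0,-2,0,-0.5]],
  ],
)

```text
t: 29.05
eef_pos: [484.5, -318.8, 59.7]
tool_rot: [0.979, 0.204, -0.0, -0.0]
force: [0.5, -0.3, -2.7]
finger_gap: 58.0
finger_force: 25.0
```

Run:
```python
from h import *
st()
```

```text
t 29.05 pos [ 484.5 -318.8   59.7] xang deg 23.59 F [ 0.5 -0.3 -2.7] gap 58.0 ff 25.0
```

Emit:
arm_command(
  targets=[
    [[0,0,-1,0,-0.5],[0,0,-1,0,-0.5],[0,0,-1.5,0,-0.5],[0,0,-2,0,-0.5]],
  ],
)

```text
t: 29.45
eef_pos: [484.6, -318.8, 57.7]
tool_rot: [0.979, 0.204, 0.0, 0.0]
force: [-0.6, -0.5, -0.8]
finger_gap: 58.0
finger_force: 25.0
```

Emit:
arm_command(
  targets=[
    [[0,0,-0.5,0,-0.5],[0,0,-1,0,-0.5],[0,0,-1,0,-0.5]],
  ],
)

```text
t: 29.75
eef_pos: [484.5, -318.8, 56.7]
tool_rot: [0.979, 0.204, -0.0, -0.0]
force: [0.6, 0.0, -2.3]
finger_gap: 58.0
finger_force: 25.0
```

Emit:
arm_command(
  targets=[
    [[0,0,-0.5,0,-0.5],[0,0,-1,0,-0.5],[0,0,-1,0,-0.5]],
  ],
)

```text
t: 30.05
eef_pos: [484.6, -318.8, 55.7]
tool_rot: [0.979, 0.204, 0.0, -0.0]
force: [0.1, -0.2, -1.8]
finger_gap: 57.9
finger_force: 25.0
```

Emit:
arm_command(
  targets=[
    [[0,0,-0.5,0,-0.5],[0,0,-1,0,-0.5],[0,0,-1,0,-0.5]],
  ],
)

```text
t: 30.35
eef_pos: [484.6, -318.8, 55.6]
tool_rot: [0.979, 0.204, 0.0, 0.0]
force: [-2.1, 1.6, 6.9]
finger_gap: 57.9
finger_force: 25.0
```

Emit:
arm_command(
  targets=[
    [[0,0,-0.5,0,-0.5],[0,0,-1,0,-0.5],[0,0,-1,0,-0.5]],
  ],
)

```text
t: 30.65
eef_pos: [484.6, -318.8, 55.6]
tool_rot: [0.979, 0.204, 0.0, 0.0]
force: [-3.5, 2.2, 14.3]
finger_gap: 58.2
finger_force: 25.0
```

Run:
```python
from h import *
st()
```

```text
t 30.65 pos [ 484.6 -318.8   55.6] xang deg 23.59 F [-3.5  2.2 14.3] gap 58.2 ff 25.0
```

Contact is at TCP z 55.6, so the pile top is about 35 mm up, as sight suggested. I ease off and release.

Emit:
arm_command(
  targets=[
    [[0,0,1.2,0,-0.5],[0,0,1.2,0,-0.5],[0,0,1.2,0,0.3],[0,0,1.2,0,0.4],[0,0,1.2,0,0.4]],
  ],
)

```text
t: 31.15
eef_pos: [484.7, -318.9, 54.7]
tool_rot: [0.979, 0.204, 0.0, 0.0]
force: [-0.4, -0.1, -0.2]
finger_gap: 65.4
finger_force: 0.0
```

Emit:
arm_command(
  targets=[
    [[0,0,10,0,0.5],[0,0,40,0,0.8],[-20,-8,80,0,1],[-50,-20,120,0,1],[-79,-32,165,0,1]],
  ],
)

```text
t: 31.65
eef_pos: [407.6, -349.6, 216.6]
tool_rot: [0.979, 0.205, -0.0, 0.0]
force: [-0.5, 0.1, 0.8]
finger_gap: 93.8
finger_force: 0.0
```

Emit:
arm_command(
  targets=[
    [[0,0,20,0,1],[0,0,40,0,1],[0,0,40,0,1],[0,0,40,0,1],[0,0,40,0,1]],
  ],
)

```text
t: 32.15
eef_pos: [408.5, -348.8, 253.8]
tool_rot: [0.979, 0.205, -0.001, -0.001]
force: [-0.3, 0.5, 0.7]
finger_gap: 94.0
finger_force: 0.0
```

Run:
```python
from h import *
im,K=shot("wrist"); st()
cv2.imwrite("pics/w7.png",cv2.resize(im[0:200,160:360],None,fx=3,fy=3,interpolation=cv2.INTER_CUBIC)[...,::-1])
hsv=cv2.cvtColor(im,cv2.COLOR_RGB2HSV)
m=(hsv[...,0]>100)&(hsv[...,0]<130)&(hsv[...,1]>120); m[150:]=0
for z in (60,63,66): print("blue",rect(K,m,z))
for d in regions_of("wrist","tin_center")[:1]: print("tin",d["p"],rect(K,d["pixels"],63))
b=((hsv[...,0]<17)&(hsv[...,2]<150)).astype(np.uint8)
L=[];R=[];T=[]
for y in range(50,150,4):
    xs=np.nonzero(b[y,185:335])[0]+185; L.append((xs.min(),y)); R.append((xs.max()+1,y))
for x in range(205,315,4): T.append((x,np.nonzero(b[20:150,x])[0].min()+20))
B=[(x,np.nonzero(b[20:230,x])[0].max()+21) for x in list(range(215,232,4))+list(range(290,310,4))]
a=np.radians(23.6); u=np.array([np.cos(a),np.sin(a)]); v=np.array([-u[1],u[0]])
l,r,t,bb=[plane(K,np.array(q)-[.5,.5],4) for q in(L,R,T,B)]
print("l r",np.median(l@v),np.median(r@v),"t b",np.median(t@u),np.median(bb@u))
c=u*(np.median(t@u)+np.median(bb@u))/2+v*(np.median(l@v)+np.median(r@v))/2; print("sheet c",c)
```

```text
t 32.2 pos [ 408.4 -348.7  253.6] xang deg 23.62 F [0.3 0.3 0.3] gap 94.3 ff 0.0
blue [ 484.1 -319.4   75.3   39.8   23.5]
blue [ 484.  -319.4   74.6   39.4   23.5]
blue [ 483.9 -319.5   74.    39.1   23.5]
tin 0.93 [ 483.8 -319.3   95.4   58.1   24.5]
l r -401.26461260397986 -571.4295989339564 t b 416.5204166472148 216.1906164392077
sheet c [ 484.60499793 -319.01773637]
```

View pics/w7.png

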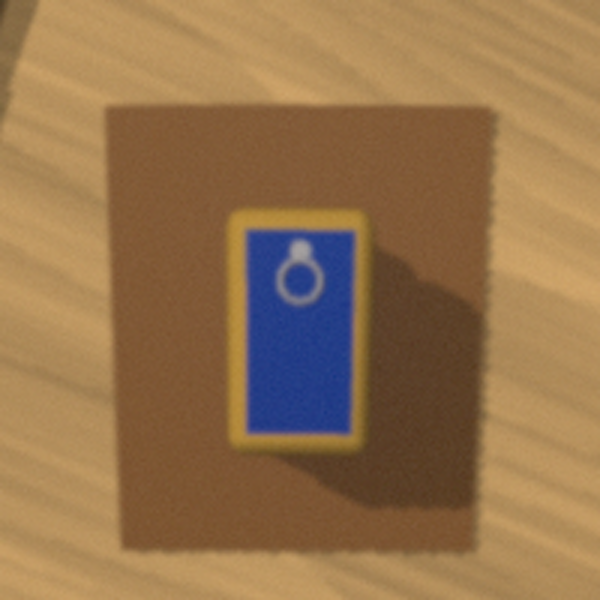

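The tin lies centred and square on the pile: tin (484,-319.4) against sheet centre (484.6,-319.0), with matching angles. Next I return the jars, starting with green.

Emit:
arm_command(
  targets=[
    [[14,43,0,-0.1,1],[28,86,0,-0.2,1],[43,130,0,-0.3,1],[57,174,0,-0.4,1],[72,218,0,-0.5,1]],
  ],
)

```text
t: 32.75
eef_pos: [480.8, -129.5, 254.0]
tool_rot: [0.999, -0.046, -0.001, -0.0]
force: [0.8, -0.5, 0.4]
finger_gap: 94.3
finger_force: 0.0
```

Emit:
arm_command(
  targets=[
    [[14,43,0,-0.03,1],[28,86,0,-0.03,1],[43,130,0,-0.03,1],[57,174,0,-0.03,1],[72,218,0,-0.03,1]],
  ],
)

```text
t: 33.25
eef_pos: [552.7, 88.5, 253.9]
tool_rot: [0.998, -0.059, -0.001, 0.0]
force: [0.8, 0.4, -0.2]
finger_gap: 93.9
finger_force: 0.0
```

Emit:
arm_command(
  targets=[
    [[14,43,-10,0,1],[28,86,-20,0,1],[43,130,-30,0,1],[57,174,-40,0,1],[73,219,-53,0,1]],
  ],
)

```text
t: 33.75
eef_pos: [625.9, 307.3, 200.5]
tool_rot: [0.998, -0.059, -0.0, 0.0]
force: [0.5, -0.4, 0.3]
finger_gap: 93.8
finger_force: 0.0
```

Emit:
arm_command(
  targets=[
    [[0,0,0,0,1],[0,0,0,0,1],[0,0,0,0,1],[0,0,0,0,1],[0,0,0,0,1]],
  ],
)

```text
t: 34.25
eef_pos: [626.3, 304.1, 202.6]
tool_rot: [0.998, -0.06, 0.0, -0.0]
force: [-0.4, -0.2, 0.4]
finger_gap: 94.1
finger_force: 0.0
```

Run:
```python
from h import *
for i in range(3): s=st(); snapshot("wrist")
print(np.round(s["joints"],2))
```

```text
t 34.25 pos [626.3 304.1 202.6] xang deg -6.89 F [-0.4 -0.2  0.4] gap 94.1 ff 0.0
t 34.3 pos [626.3 304.5 202.6] xang deg -6.87 F [ 0.3 -0.2 -0.1] gap 93.9 ff 0.0
t 34.35 pos [626.2 304.7 202.5] xang deg -6.85 F [-0.  -0.7  0.2] gap 94.0 ff 0.0
[-0.63  0.73  0.25  1.4  -0.19  1.04 -2.03]
```

Emit:
arm_command(
  targets=[
    [[-0.8,1.8,-35,0,1],[-0.8,1.8,-70,0,1],[-0.8,1.8,-105,0,1],[-0.8,1.8,-126,0,1],[-0.8,1.8,-126,0,1]],
  ],
)

```text
t: 34.9
eef_pos: [622.6, 306.2, 72.4]
tool_rot: [0.998, -0.059, -0.003, 0.002]
force: [0.0, -0.0, 0.2]
finger_gap: 93.7
finger_force: 0.0
```

Emit:
arm_command(
  targets=[
    [[0,0,0,0,1],[0,0,0,0,1],[0,0,0,0,1]],
  ],
)

```text
t: 35.2
eef_pos: [626.3, 307.8, 77.7]
tool_rot: [0.998, -0.059, 0.001, -0.001]
force: [0.5, 0.1, -0.6]
finger_gap: 94.0
finger_force: 0.0
```

Emit:
arm_command(
  targets=[
    [[0,0,0,0,0.3],[0,0,0,0,0],[0,0,0,0,-0.4],[0,0,0,0,-0.5],[0,0,0,0,-0.5]],
  ],
)

```text
t: 35.7
eef_pos: [625.0, 307.1, 75.8]
tool_rot: [0.998, -0.059, -0.0, 0.0]
force: [1.1, 1.9, -3.2]
finger_gap: 57.4
finger_force: 25.2
```

Emit:
arm_command(
  targets=[
    [[0,0,0,0,-0.5],[0,0,0,0,-0.5]],
  ],
)

```text
t: 35.9
eef_pos: [625.1, 307.1, 75.8]
tool_rot: [0.998, -0.059, -0.0, 0.0]
force: [-0.9, 0.1, -0.1]
finger_gap: 57.7
finger_force: 25.0
```

Run:
```python
from h import *
st()
```

```text
t 35.9 pos [625.1 307.1  75.8] xang deg -6.78 F [-0.9  0.1 -0.1] gap 57.7 ff 25.0
```

Emit:
arm_command(
  targets=[
    [[0,0,5,0,-0.5],[0,0,20,0,-0.5],[-5,-20,45,0,-0.5],[-15,-60,45,0.05,-0.5],[-25,-100,45,0.1,-0.5]],
  ],
)

```text
t: 36.4
eef_pos: [600.6, 207.4, 122.6]
tool_rot: [1.0, -0.007, 0.002, -0.0]
force: [1.0, -0.6, -2.8]
finger_gap: 57.9
finger_force: 25.0
```

Emit:
arm_command(
  targets=[
    [[-10,-40,0,0.04,-0.5],[-20,-80,0,0.08,-0.5],[-30,-120,0,0.081,-0.5],[-40,-160,0,0.081,-0.5],[-50,-200,0,0.081,-0.5]],
  ],
)

```text
t: 36.9
eef_pos: [550.1, 5.8, 122.0]
tool_rot: [1.0, 0.031, 0.001, 0.0]
force: [0.5, -1.0, -3.1]
finger_gap: 57.5
finger_force: 25.0
```

Emit:
arm_command(
  targets=[
    [[-10,-40,0,0,-0.5],[-18,-70,0,0,-0.5],[-23.8,-90,0,0,-0.5],[-23.8,-93.6,-10,0,-0.5],[-23.8,-93.6,-20,0,-0.5]],
  ],
)

```text
t: 37.4
eef_pos: [527.1, -86.5, 101.0]
tool_rot: [1.0, 0.031, 0.001, 0.0]
force: [0.0, -0.2, -3.4]
finger_gap: 58.0
finger_force: 25.0
```

Emit:
arm_command(
  targets=[
    [[0,0,-10,0,-0.5],[0,0,-18,0,-0.5],[0,0,-20,0,-0.5],[0,0,-20,0,-0.5],[0,0,-20,0,-0.5]],
  ],
)

```text
t: 37.9
eef_pos: [526.6, -85.9, 80.8]
tool_rot: [0.999, 0.032, 0.0, 0.0]
force: [0.4, -0.2, -3.4]
finger_gap: 57.7
finger_force: 25.0
```

Run:
```python
from h import *
for i in range(4): st(); snapshot("side")
```

```text
t 37.9 pos [526.6 -85.9  80.8] xang deg 3.64 F [ 0.4 -0.2 -3.4] gap 57.7 ff 25.0
t 37.95 pos [526.7 -86.   81. ] xang deg 3.62 F [-0.2  0.  -4.1] gap 57.9 ff 25.0
t 38.0 pos [526.7 -86.1  81.1] xang deg 3.61 F [-0.8 -0.1 -3. ] gap 57.6 ff 25.0
t 38.05 pos [526.6 -86.2  81.2] xang deg 3.6 F [ 0.3  0.2 -3.5] gap 57.6 ff 25.0
```

Over the green mat within 0.5 mm. I lower it gently by about 8 mm.

Emit:
arm_command(
  targets=[
    [[0,0,-3,0,-0.5],[0,0,-5.5,0,-0.5],[0,0,-6.5,0,-0.5],[0,0,-7,0,-0.5],[0,0,-7,0,-0.5]],
  ],
)

```text
t: 38.6
eef_pos: [526.2, -86.2, 73.7]
tool_rot: [1.0, 0.031, -0.0, -0.0]
force: [-0.2, -0.9, -3.1]
finger_gap: 57.6
finger_force: 25.0
```

Emit:
arm_command(
  targets=[
    [[0,0,-0.5,0,-0.5],[0,0,-0.5,0,-0.5],[0,0,-1,0,-0.5],[0,0,-1,0,-0.5]],
  ],
)

```text
t: 39.0
eef_pos: [526.3, -86.2, 72.7]
tool_rot: [1.0, 0.031, -0.0, -0.0]
force: [0.4, -0.6, -3.4]
finger_gap: 57.9
finger_force: 25.0
```

Emit:
arm_command(
  targets=[
    [[0,0,-0.5,0,-0.5],[0,0,-0.5,0,-0.5],[0,0,-1,0,-0.5],[0,0,-1,0,-0.5]],
  ],
)

```text
t: 39.4
eef_pos: [526.4, -86.2, 72.6]
tool_rot: [1.0, 0.031, 0.0, -0.0]
force: [-1.4, 0.4, 7.4]
finger_gap: 57.6
finger_force: 25.0
```

Emit:
arm_command(
  targets=[
    [[0,0,-0.5,0,-0.5],[0,0,-0.5,0,-0.5],[0,0,-0.5,0,-0.5]],
  ],
)

```text
t: 39.7
eef_pos: [526.4, -86.3, 72.7]
tool_rot: [1.0, 0.031, 0.0, -0.0]
force: [-2.7, 0.1, 12.4]
finger_gap: 57.6
finger_force: 25.0
```

Emit:
arm_command(
  targets=[
    [[0,0,1.2,0,-0.5],[0,0,1.2,0,-0.5],[0,0,1.2,0,0.4],[0,0,1.2,0,0.6],[0,0,1.2,0,0.6]],
  ],
)

```text
t: 40.2
eef_pos: [526.4, -86.3, 72.4]
tool_rot: [1.0, 0.031, 0.0, 0.0]
force: [0.5, -0.1, -0.1]
finger_gap: 74.5
finger_force: 0.0
```

Emit:
arm_command(
  targets=[
    [[0,0,8,0,0.6],[0,0,30,0,0.7],[0,0,70,0,1],[0,0,105,0,1],[-5,20,127,0,1]],
  ],
)

```text
t: 40.7
eef_pos: [522.9, -69.2, 202.7]
tool_rot: [1.0, 0.029, 0.002, 0.001]
force: [0.9, -0.1, -0.1]
finger_gap: 93.5
finger_force: 0.0
```

Emit:
arm_command(
  targets=[
    [[-9,42,0,-0.05,1],[-18,84,0,-0.1,1],[-27,126,0,-0.181,1],[-36,168,0,-0.181,1],[-45,210,0,-0.181,1]],
  ],
)

```text
t: 41.2
eef_pos: [475.8, 145.4, 200.2]
tool_rot: [0.998, -0.059, 0.0, -0.0]
force: [-0.2, 0.5, -0.1]
finger_gap: 94.1
finger_force: 0.0
```

Emit:
arm_command(
  targets=[
    [[-9,42,0,0,1],[-18,84,0,0,1],[-27,126,0,0,1],[-36,168,0,0,1],[-39.6,185.4,0,0,1]],
  ],
)

```text
t: 41.7
eef_pos: [434.8, 334.1, 199.9]
tool_rot: [0.998, -0.056, -0.0, -0.001]
force: [-0.4, 0.1, 0.5]
finger_gap: 93.9
finger_force: 0.0
```

Emit:
arm_command(
  targets=[
    [[0,0,0,0,1],[0,0,0,0,1],[0,0,0,0,1],[0,0,0,0,1]],
  ],
)

```text
t: 42.1
eef_pos: [437.6, 327.0, 199.7]
tool_rot: [0.998, -0.061, 0.0, 0.0]
force: [0.2, 0.1, 0.4]
finger_gap: 94.2
finger_force: 0.0
```

Run:
```python
from h import *
jars(["side"],{"green":(526,-86)},3); st(); jars(["top"],{"green":(526,-86)},3); st()
```

```text
side green 0.67 [530.9 -88.6] 0.09
t 42.2 pos [437.3 327.8 199.6] xang deg -6.91 F [ 0.3 -0.1 -1. ] gap 93.6 ff 0.0
top green 0.75 [526.5 -84.8] 0.09
t 42.3 pos [437.  328.4 199.6] xang deg -6.85 F [-0.5  0.3  0.5] gap 94.2 ff 0.0
```

Emit:
arm_command(
  targets=[
    [[-0.2,0.5,-35,0,1],[-0.2,0.5,-70,0,1],[-0.2,0.5,-100,0,1],[-0.2,0.5,-118,0,1],[-0.2,0.5,-123.5,0,1]],
  ],
)

```text
t: 42.8
eef_pos: [435.5, 328.6, 74.0]
tool_rot: [0.998, -0.059, -0.001, 0.001]
force: [-0.6, -0.4, -0.6]
finger_gap: 94.1
finger_force: 0.0
```

Emit:
arm_command(
  targets=[
    [[0,0,0,0,1],[0,0,0,0,1],[0,0,0,0,1],[0,0,0,0,1],[0,0,0,0,1]],
  ],
)

```text
t: 43.3
eef_pos: [436.8, 330.0, 76.7]
tool_rot: [0.998, -0.059, 0.0, -0.0]
force: [0.1, 0.2, 0.3]
finger_gap: 94.1
finger_force: 0.0
```

Run:
```python
from h import *
st()
```

```text
t 43.3 pos [436.8 330.   76.7] xang deg -6.77 F [0.1 0.2 0.3] gap 94.1 ff 0.0
```

Emit:
arm_command(
  targets=[
    [[0,0,0,0,0.3],[0,0,0,0,0],[0,0,0,0,-0.4],[0,0,0,0,-0.5],[0,0,0,0,-0.5]],
  ],
)

```text
t: 43.8
eef_pos: [436.4, 329.5, 76.0]
tool_rot: [0.998, -0.059, -0.0, 0.0]
force: [0.4, 1.4, -1.9]
finger_gap: 57.9
finger_force: 25.2
```

Emit:
arm_command(
  targets=[
    [[0,0,0,0,-0.5],[0,0,5,0,-0.5],[0,0,20,0,-0.5],[4,-16,45,0,-0.5],[13,-50,45,0.05,-0.5]],
  ],
)

```text
t: 44.3
eef_pos: [450.4, 283.7, 123.4]
tool_rot: [1.0, -0.031, 0.002, -0.003]
force: [1.7, -0.5, -3.8]
finger_gap: 57.8
finger_force: 25.0
```

Emit:
arm_command(
  targets=[
    [[10,-38,0,0.04,-0.5],[20,-77,0,0.08,-0.5],[30,-116,0,0.131,-0.5],[40,-155,0,0.131,-0.5],[50,-193,0,0.131,-0.5]],
  ],
)

```text
t: 44.8
eef_pos: [499.5, 84.9, 121.1]
tool_rot: [1.0, 0.031, -0.0, 0.0]
force: [0.7, -0.3, -3.4]
finger_gap: 57.8
finger_force: 25.0
```

Emit:
arm_command(
  targets=[
    [[9,-34,0,0,-0.5],[17,-64,0,0,-0.5],[20.6,-77,-5,0,-0.5],[20.6,-78.3,-25,0,-0.5],[20.6,-78.3,-39,0,-0.5]],
  ],
)

```text
t: 45.3
eef_pos: [519.7, 8.5, 81.1]
tool_rot: [1.0, 0.031, -0.0, -0.0]
force: [-0.5, -0.2, -4.1]
finger_gap: 57.7
finger_force: 25.0
```

Emit:
arm_command(
  targets=[
    [[0,0,0,0,-0.5],[0,0,0,0,-0.5],[0,0,0,0,-0.5],[0,0,0,0,-0.5]],
  ],
)

```text
t: 45.7
eef_pos: [520.6, 8.8, 82.7]
tool_rot: [0.999, 0.032, 0.001, -0.0]
force: [0.5, 0.1, -3.2]
finger_gap: 57.6
finger_force: 25.0
```

Run:
```python
from h import *
for i in range(2): st(); snapshot("side")
```

```text
t 45.7 pos [520.6   8.8  82.7] xang deg 3.63 F [ 0.5  0.1 -3.2] gap 57.6 ff 25.0
t 45.75 pos [520.6   8.7  82.7] xang deg 3.62 F [ 0.3 -0.2 -3.2] gap 58.0 ff 25.0
```

Emit:
arm_command(
  targets=[
    [[-0.2,-0.3,-3,0,-0.5],[-0.2,-0.3,-6,0,-0.5],[-0.2,-0.3,-8,0,-0.5],[-0.2,-0.3,-8.7,0,-0.5],[-0.2,-0.3,-8.7,0,-0.5]],
  ],
)

```text
t: 46.3
eef_pos: [519.8, 8.0, 73.1]
tool_rot: [1.0, 0.031, -0.0, 0.0]
force: [-0.5, -1.1, -3.4]
finger_gap: 57.4
finger_force: 25.0
```

Emit:
arm_command(
  targets=[
    [[0,0,-0.5,0,-0.5],[0,0,-0.5,0,-0.5],[0,0,-1,0,-0.5],[0,0,-1,0,-0.5]],
  ],
)

```text
t: 46.7
eef_pos: [520.0, 8.0, 72.9]
tool_rot: [1.0, 0.031, 0.0, -0.0]
force: [-2.3, -0.4, 5.3]
finger_gap: 57.4
finger_force: 25.0
```

Emit:
arm_command(
  targets=[
    [[0,0,-0.5,0,-0.5],[0,0,-0.5,0,-0.5],[0,0,-0.5,0,-0.5]],
  ],
)

```text
t: 47.0
eef_pos: [520.0, 8.0, 72.9]
tool_rot: [1.0, 0.031, 0.0, -0.0]
force: [-2.4, -1.3, 9.7]
finger_gap: 57.5
finger_force: 25.0
```

Emit:
arm_command(
  targets=[
    [[0,0,0.8,0,-0.5],[0,0,0.8,0,-0.5],[0,0,0.8,0,0.3],[0,0,0.8,0,0.5],[0,0,0.8,0,0.5]],
  ],
)

```text
t: 47.5
eef_pos: [520.0, 8.1, 72.5]
tool_rot: [1.0, 0.031, 0.0, 0.0]
force: [-0.1, -0.7, 0.4]
finger_gap: 69.8
finger_force: 0.0
```

Emit:
arm_command(
  targets=[
    [[0,0,8,0,0.5],[0,0,30,0,0.5],[0,0,70,0,0.6],[0,0,105,0,1],[0,15,127,0,1]],
  ],
)

```text
t: 48.0
eef_pos: [521.0, 21.0, 202.7]
tool_rot: [1.0, 0.03, 0.002, 0.001]
force: [0.3, 0.5, 1.4]
finger_gap: 87.7
finger_force: 0.0
```

Emit:
arm_command(
  targets=[
    [[1,40,0,-0.05,1],[2,80,0,-0.1,1],[4,120,0,-0.181,1],[5,160,0,-0.181,1],[6,200,0,-0.181,1]],
  ],
)

```text
t: 48.5
eef_pos: [525.8, 224.7, 200.3]
tool_rot: [0.998, -0.059, 0.0, -0.0]
force: [0.2, -0.3, 0.6]
finger_gap: 93.7
finger_force: 0.0
```

Emit:
arm_command(
  targets=[
    [[2,40,0,0,1],[4,75,0,0,1],[5,94.7,0,0,1],[5,94.7,0,0,1],[5,94.7,0,0,1]],
  ],
)

```text
t: 49.0
eef_pos: [530.8, 316.9, 199.7]
tool_rot: [0.998, -0.059, -0.0, 0.001]
force: [-0.0, -0.7, -0.2]
finger_gap: 93.6
finger_force: 0.0
```

Emit:
arm_command(
  targets=[
    [[0,0,0,0,1],[0,0,0,0,1],[0,0,0,0,1],[0,0,0,0,1]],
  ],
)

```text
t: 49.4
eef_pos: [531.1, 317.0, 199.8]
tool_rot: [0.998, -0.06, 0.0, 0.0]
force: [-0.1, 0.4, 0.4]
finger_gap: 93.7
finger_force: 0.0
```

Run:
```python
from h import *
st(); jars(["side","top"],{"red":(520,8),"green":(526,-86)},3); st()
```

```text
t 49.4 pos [531.1 317.  199.8] xang deg -6.84 F [-0.1  0.4  0.4] gap 93.7 ff 0.0
side red 0.88 [523.7   5.9] 0.094
side green 0.57 [527.2 -85.9] 0.34
top red 0.76 [520.2   8.7] 0.083
top green 0.75 [527.3 -85.4] 0.096
t 49.7 pos [530.9 317.8 199.6] xang deg -6.77 F [-0.5 -0.5  0.6] gap 94.0 ff 0.0
```

Emit:
arm_command(
  targets=[
    [[0,0,-35,0,1],[0,0,-70,0,1],[0,0,-100,0,1],[0,0,-118,0,1],[0,0,-123.5,0,1]],
  ],
)

```text
t: 50.2
eef_pos: [529.5, 317.0, 73.8]
tool_rot: [0.998, -0.059, -0.002, 0.001]
force: [0.5, 0.2, 0.4]
finger_gap: 93.9
finger_force: 0.0
```

Emit:
arm_command(
  targets=[
    [[0,0,0,0,1],[0,0,0,0,1],[0,0,0,0,1],[0,0,0,0,1],[0,0,0,0,1]],
  ],
)

```text
t: 50.7
eef_pos: [531.3, 318.0, 76.8]
tool_rot: [0.998, -0.059, 0.001, -0.0]
force: [-0.7, 1.3, -1.0]
finger_gap: 93.8
finger_force: 0.0
```

Emit:
arm_command(
  targets=[
    [[0,0,0,0,0.3],[0,0,0,0,0],[0,0,0,0,-0.4],[0,0,0,0,-0.5],[0,0,0,0,-0.5]],
  ],
)

```text
t: 51.2
eef_pos: [530.9, 317.7, 76.0]
tool_rot: [0.998, -0.059, -0.0, 0.0]
force: [0.5, -0.0, -1.9]
finger_gap: 58.0
finger_force: 25.1
```

Emit:
arm_command(
  targets=[
    [[0,0,0,0,-0.5],[0,0,0,0,-0.5]],
  ],
)

```text
t: 51.4
eef_pos: [530.9, 317.6, 76.0]
tool_rot: [0.998, -0.059, -0.0, 0.0]
force: [-0.3, -0.2, 0.2]
finger_gap: 58.0
finger_force: 25.0
```

Emit:
arm_command(
  targets=[
    [[0,0,5,0,-0.5],[0,0,20,0,-0.5],[-1,-15,45,0.05,-0.5],[-4,-55,45,0.1,-0.5],[-7,-95,45,0.181,-0.5]],
  ],
)

```text
t: 51.9
eef_pos: [524.4, 222.9, 122.8]
tool_rot: [0.999, 0.034, 0.001, -0.0]
force: [0.1, -1.0, -4.6]
finger_gap: 57.5
finger_force: 25.0
```

Emit:
arm_command(
  targets=[
    [[-3,-40,0,0,-0.5],[-6,-80,0,0,-0.5],[-9,-110,0,0,-0.5],[-9.6,-119.5,-10,0,-0.5],[-9.6,-119.5,-28,0,-0.5]],
  ],
)

```text
t: 52.4
eef_pos: [515.8, 101.2, 94.5]
tool_rot: [1.0, 0.029, 0.002, 0.0]
force: [0.6, 0.4, -3.6]
finger_gap: 57.9
finger_force: 25.0
```

Emit:
arm_command(
  targets=[
    [[0,0,-11,0,-0.5],[0,0,-11,0,-0.5],[0,0,-11,0,-0.5],[0,0,-11,0,-0.5],[0,0,-11,0,-0.5]],
  ],
)

```text
t: 52.9
eef_pos: [514.8, 103.8, 82.7]
tool_rot: [0.999, 0.032, 0.001, -0.0]
force: [0.5, 0.2, -4.2]
finger_gap: 57.8
finger_force: 25.0
```

Run:
```python
from h import *
for i in range(2): st(); snapshot("side")
```

```text
t 52.9 pos [514.8 103.8  82.7] xang deg 3.64 F [ 0.5  0.2 -4.2] gap 57.8 ff 25.0
t 52.95 pos [514.7 103.6  82.6] xang deg 3.62 F [ 0.3  0.2 -4.1] gap 57.8 ff 25.0
```

Emit:
arm_command(
  targets=[
    [[-0.2,-0.2,-3,0,-0.5],[-0.2,-0.2,-6,0,-0.5],[-0.2,-0.2,-8,0,-0.5],[-0.2,-0.2,-8.7,0,-0.5],[-0.2,-0.2,-8.7,0,-0.5]],
  ],
)

```text
t: 53.5
eef_pos: [514.0, 103.0, 73.2]
tool_rot: [1.0, 0.031, -0.0, 0.0]
force: [-0.5, -0.1, -4.4]
finger_gap: 57.7
finger_force: 25.0
```

Emit:
arm_command(
  targets=[
    [[0,0,-0.5,0,-0.5],[0,0,-0.5,0,-0.5],[0,0,-1,0,-0.5],[0,0,-1,0,-0.5]],
  ],
)

```text
t: 53.9
eef_pos: [514.2, 103.1, 73.0]
tool_rot: [1.0, 0.031, 0.0, -0.0]
force: [-1.7, -0.5, 4.7]
finger_gap: 58.1
finger_force: 25.0
```

Emit:
arm_command(
  targets=[
    [[0,0,-0.5,0,-0.5],[0,0,-0.5,0,-0.5],[0,0,-0.5,0,-0.5]],
  ],
)

```text
t: 54.2
eef_pos: [514.2, 103.0, 72.9]
tool_rot: [1.0, 0.031, 0.0, -0.0]
force: [-2.7, -0.9, 9.6]
finger_gap: 58.1
finger_force: 25.0
```

Emit:
arm_command(
  targets=[
    [[0,0,0.8,0,-0.5],[0,0,0.8,0,-0.5],[0,0,0.8,0,0.3],[0,0,0.8,0,0.5],[0,0,0.8,0,0.5]],
  ],
)

```text
t: 54.7
eef_pos: [514.3, 103.2, 72.6]
tool_rot: [1.0, 0.031, 0.0, -0.0]
force: [0.3, 0.3, -0.7]
finger_gap: 69.8
finger_force: 0.0
```

Emit:
arm_command(
  targets=[
    [[0,0,8,0,0.5],[0,0,30,0,0.5],[0,0,70,0,0.6],[0,0,110,0,1],[0,0,150,0,1]],
  ],
)

```text
t: 55.2
eef_pos: [513.9, 103.0, 224.7]
tool_rot: [1.0, 0.031, 0.0, -0.0]
force: [0.8, 0.3, 0.1]
finger_gap: 87.9
finger_force: 0.0
```

Emit:
arm_command(
  targets=[
    [[-18,-18,24,0,1],[-36,-36,48,0,1],[-54,-54,72,0,1],[-72,-72,96,0,1],[-92,-95,120,0,1]],
  ],
)

```text
t: 55.7
eef_pos: [421.2, 7.8, 344.2]
tool_rot: [0.999, 0.032, 0.0, -0.0]
force: [1.2, -0.2, -0.2]
finger_gap: 94.0
finger_force: 0.0
```

Emit:
arm_command(
  targets=[
    [[0,0,0,0,1],[0,0,0,0,1],[0,0,0,0,1],[0,0,0,0,1],[0,0,0,0,1]],
  ],
)

```text
t: 56.2
eef_pos: [422.1, 8.7, 341.9]
tool_rot: [0.999, 0.032, -0.001, 0.0]
force: [-0.6, 0.1, 0.4]
finger_gap: 94.1
finger_force: 0.0
```

Run:
```python
from h import *
im,K=shot("wrist","w8"); st()
g={"red":(520,8),"green":(526,-86),"yellow":(514,103)}
jars(["wrist","top"],g,3)
im,K=shot("wrist")
for n in g:
    for d in regions_of("wrist","mat_"+n)[:1]: print(n,round(d["p"],2),rect(K,d["pixels"],4))
im,K=shot("side","s4")
```

```text
t 56.25 pos [422.1   8.6 342. ] xang deg 3.65 F [ 0.8  0.5 -0.2] gap 93.8 ff 0.0
wrist red 0.78 [520.2   8.1] 0.095
wrist green 0.74 [527.6 -84.1] 0.082
wrist yellow 0.81 [516.4 101.6] 0.102
top red 0.8 [520.    9.3] 0.118
top green 0.94 [527.  -84.2] 0.089
top yellow 0.94 [513.7 100.8] 0.244
red 0.68 [519.3   8.8  79.4  75.3 -87.2]
green 0.72 [526.3 -84.9  74.5  73.4   3.9]
yellow 0.73 [514.6 103.3  74.5  73.9   3.1]
```

View pics/w8.png

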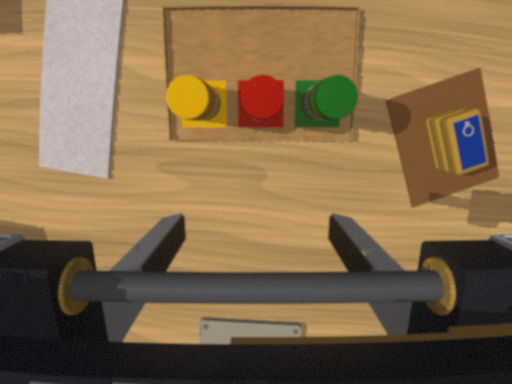

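View pics/s4.png

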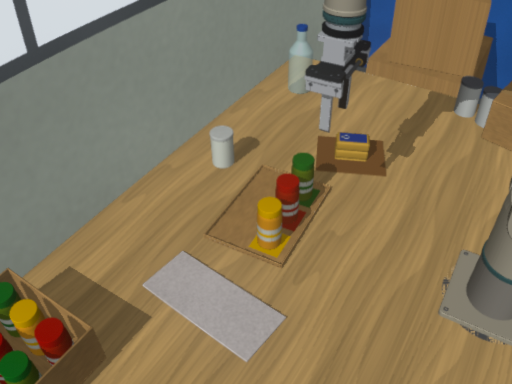

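Both views show the jars upright on their own mats within about 2 mm: yellow (190,98), red (262,97), green (330,97) in the wrist picture. The tin is square on the pile at (468,140), the canister hasn't moved, and the robot is clear of everything.

```bash
python3 -c "
from rig import *
print(sign_off())"
```

```text
the job is handed in; nothing more can be done
None
```

The job is handed in: tin flat and centred on the pile to within about 1 mm, all three jars upright on their own mats to within about 2 mm, canister not touched, about 57 s on the robot's clock.

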